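# Shut the tablet tub on the turning caddy and bring the squat jar to the front

### The job

On the turning caddy in the cleaning cupboard, first press the half-open lid of the square tablet tub down until it is fully shut, before turning the caddy, so that nothing spills. Then take hold of the caddy's top bar handle and turn the caddy until the squat jar with the full-width lid stands directly over the pointer tongue of the fixed base, and finish while still gripping the bar, holding the caddy still there. Keep the bottles and jar upright in their wells and leave the fan, brush and wringer clip alone.

Things in the scene. Friction and masses are not known exactly. Their poses are not given: they have to be found in the camera images.
- base: fixed black base of the turning caddy: a disc 200 mm across and 14 mm high, mostly hidden under the caddy's light wooden tray (310 mm across, top face 24 mm above the surface). Origin at the disc's centre on the work surface, which is the caddy's turning axis (z up). A flat pointer tongue, 24 mm wide and 8 mm high, sticks out along its -x axis and shows the front; it roughly points at the robot
- pointer (a point): tip of the pointer tongue, mid-width on its upper face, 200 mm from the turning axis and 8 mm above the surface; the last 45 mm of the tongue show beyond the tray
- caddy (a joint): angle the caddy has turned since the start (rad, 0 at the start), positive anticlockwise from above, free to turn 6.2 rad either way against a light friction of about 0.04 N m; it carries the tub, bar handle and three wells
- bar_mid (a point): centre of the black bar handle on top of the caddy's central steel post, on the turning axis, 265 mm above the surface. The bar is 16 mm wide, 90 mm long, 26 mm high (252 to 278 mm above the surface). Axes turn with the caddy: y along the bar, z up, -x towards the tub, +x and +y and -y towards the three wells
- lid (a joint): opening angle of the tub's lid (rad), 0 is fully shut; starts half open, between 0.55 and 0.95. A friction hinge (0.12 N m) keeps it wherever it is left
- lid_edge (a point): middle of the lid's free outer edge, on its upper face, 94 mm from the hinge. The flat white lid is 94 mm by 104 mm by 6 mm and covers an open square white tub (90 mm radially by 100 mm, 90 mm high) fixed on the caddy with its centre 95 mm from the turning axis; shut, the lid's upper face is 120 mm above the surface
- lid_hinge (a point): middle of the lid's hinge line, on the tub's rim next to the caddy's post, 50 mm from the turning axis and 114 mm above the surface. The hinge line is parallel to the bar handle; the lid rises from the outer side
- jar: the squat white jar with a full-width grey screw lid, 69 mm across and 85 mm high, the lowest of the three containers and the only one without a narrow neck. Stands loosely in one of three identical wells (ring 24 mm high) whose centres are 100 mm from the turning axis; which one varies. Origin at the centre of its underside, 24 mm above the work surface
- tall_bottle: white bottle with narrow neck and cap, 68 mm across, 190 mm high (top 214 mm above the surface), loose in another well. Origin at the centre of its underside
- short_bottle: white bottle with narrow neck and cap, 68 mm across, 155 mm high, loose in the third well. Origin at the centre of its underside
- fan: small desk fan with a toggle switch, about 110 mm wide and 170 mm high, to the left of the caddy; to be left alone. Origin at the centre of its foot's underside
- brush: wooden-handled dish brush, about 200 mm long, lying to the right of the caddy; to be left alone. Origin under the handle, 55 mm from the centre of its head
- wringer_clip: bent steel bucket wringer clip, 100 mm long, 45 mm high, to the left of the caddy; to be left alone. Origin at the centre of its underside
Things that resemble listed ones, but are neither listed nor needed, are in the scene too. What is shaped like the short_bottle but purple is not meant.

How it is judged:
On the way, in this order (a step that is already met when the one before it is completed fails the run):
1. the tub's lid is shut (value of joint lid below 0.06 rad), for 0.2 s.
2. the squat jar stands over the pointer tongue while the bar is gripped (x of jar in the frame of base below -0.085 m and y of jar in the frame of base between -0.012 and 0.012 m and contact force between the fingers and bar above 3 N), for 0.2 s.
At the end, for the whole second after the job is handed in: Lid below 0.06 rad; jar centre within 12 mm of the pointer tongue's centre line, on its side; all three containers in their wells, upright within 0.15 rad; caddy below 0.05 rad/s; fingers still hold the bar handle with more than 3 N (all of step 2 and value of joint lid below 0.06 rad and height (world z) of each of jar, tall_bottle, short_bottle below 0.03 m and angle between each of jar, tall_bottle, short_bottle's own z axis and vertical below 0.15 rad and velocity of joint caddy between -0.05 and 0.05 rad/s); the arm keeps its last pose, push and grip.
It fails at once if the caddy is turned more than 0.35 rad while the lid is still open (value of joint lid above 0.2 rad and (value of joint caddy above 0.35 rad or value of joint caddy below -0.35 rad)).
It fails at once if a container is tipped (angle between any of jar, tall_bottle, short_bottle's own z axis and vertical above 0.4 rad).
It fails at once if the fan, brush or wringer clip is disturbed (distance of any of fan, brush, wringer_clip from where it was at the start of the episode above 0.02 m).
It also fails if it takes over 58 s, if anything falls off the work surface, if the arm or the gripper's body presses on something with over 40 N, if the wrist force passes 120 N, or if a joint passes its speed limit or range.

### The arm

A 7-joint arm with a two-finger parallel gripper is mounted at the origin on the work surface. World frame = base frame: x ahead of the robot, y to its left, z up, the work surface at z = 0. Lengths are in m, angles in rad, forces in N, time in s.
With the tool pointing down it reaches from about 0.425 to 0.925 m from the base axis. Payload 6.8 kg.
Tool frame: the origin (TCP) lies midway between the tips of the shut fingers; the grasp point (between the pads) lies 19 mm behind it (bot.pinch_z is the distance from the TCP to the grasp point, in m); x points along the fingers, y is the direction in which the jaws open and shut, and the axes are right-handed (so a half turn about x gives the same grasp; the last joint's range is limited). The gripper opens to 85 mm and grips with 20 to 120 N. Pads are 22 mm wide; open, the fingers measure 114 mm over their backs; the gripper's body (76 mm by 85 mm) begins 54 mm behind the grasp point. The pads swing forward as they close: fully open they stand 13 mm farther back than shut.
Start: joints at [-1.397, 0.477, 0.022, 1.555, -0.011, 1.109, -0.083], TCP at [0.188, 0.648, 0.231] pointing down, gripper open.
Joint ranges: [-2.96, 2.96], [-0.34, 2.1], [-1.41, 1.46], [0.24, 2.44], [-1.37, 4.51], [0.17, 1.92], [-2.96, 2.96]. Speed limits (rad/s): [2.39, 2.39, 3.14, 3.14, 3.14, 3.14, 3.14].

### API

Orientations are given as a unit quaternion [w, x, y, z].
In Python, from station import bot gives the robot as it stands. The module is installed in compiled form; this text tells all that it offers.
- The arm moves only by the tool step_arm, never from a script. Its argument "plan" is a list of rows, each a list of 6 numbers: the shift along the tool's x, y, z in units of 40 mm (1.0 is 40 mm), then the turn, a rotation vector about the tool's x, y, z in units of 360 degrees (1.0 is 360 degrees). In form: [[dx, dy, dz, ax, ay, az], ...]. A call has 1 to 8 rows; each row shifts and turns the commanded pose from where the row before left it, along the tool's axes as they then stand; what a row does not reach is not made up. A row lasts 1/8 s, in which the tool goes at most 62.5 mm and 10.7 degrees, less where a joint would pass 70% of its speed; a pose out of reach is approached as far as the arm can. A call with a number of a shift or a turn outside -1 to 1 is refused whole. A call with a gripper value outside its range is refused whole. "fingers" is the closure, from -1 (fully open) to 1 (shut), set as the call begins (left out, the last holds). The fingers move at their own pace and stop on an object; "force" is the grip in N (left out, the last holds). Time passes only in rows, so rows that do not move let the fingers close. It gives the time, the measured TCP pose, the force and the opening at its end, in the units of the state.
- bot.get_obs(): the state, without advancing time (a new reading comes with each control period).
- bot.read_camera(name): name is "scene" or "top" or "wrist"; returns (picture, depth): 480x640x3 uint8, red, green, blue; 480x640 float32, m along the optical axis (not along the pixel's ray), 0 where there is no reading.
- bot.camera_model(name): a dict with "mtx" (3x3 intrinsics, pixels), "k1" (the pictures are not rectified: a ray, as slopes to the right and down, at radius r is drawn at 1 + k1 r^2 times it, then the intrinsics apply), "origin" and "rotation" of the camera in the world; the wrist camera has in their place "T_tool_cam" (4x4, takes a point from camera to tool coordinates, whose origin is the TCP and whose axes are the tool frame's). Camera axes: x right, y up, looking along -z (the intrinsics and any distortion apply to the point x, -y, -z); pixel columns grow to the right and rows downward; lengths in m; the calibration is good to about 2 mm. A picture is of the moment at which its call begins: read the wrist's pose just before it. camera_model takes no time and is no camera call.
- bot.hand_in(): hands the job in, once; it reports no verdict.
The state is a dict: "t": time; "q": joint angles; "joint_vel": joint speeds; "joint_torque": joint torques, N m; "eef_pos": TCP position; "tool_rot": TCP orientation; "contact_force": force on the tool from outside, world axes, zero at the start; "torque": the same for the moment, N m; "gripper_width": opening from 0.0 (shut) to 1.0 (fully open).
Only numpy, scipy, OpenCV 4.12 (cv2) and the standard library are available. Lean on these libraries where they do the work, as an engineer would, in place of code of your own. Each camera call takes 0.05 s, during which the arm holds its last target.

## Working session

There is one attempt and no reset: what is moved stays moved. The work goes in short steps, Python scripts to look and compute and a tool call to move; the robot and the scene stay as the last step left them, time stands still between calls to the robot, and variables do not carry over. Pictures are saved under pics/ and viewed, and the job is handed in when it is done.

Besides the shell and the picture viewer there is one more tool, called after ">>>" as name([rows], argument=value, ...), one row to a line, values as JSON. step_arm: Moves the arm, as the interface text tells. Shifts and turns lie within -1 to 1; 1 stands for 40 mm of shift or 360 degrees of turn. Its arguments: {"type":"object","properties":{"plan":{"type":"array"},"fingers":{"type":"number"},"force":{"type":"number"}},"required":["plan"]}

```bash
mkdir -p pics; cat > h.py <<'E'
import numpy as np,cv2
from station import bot
def save(n,f):
    p,d=bot.read_camera(n); cv2.imwrite('pics/'+f+'.png',p[:,:,::-1]); np.save('pics/'+f+'.npy',d); return p,d
def pts(n,d,o=None):
    c=bot.camera_model(n);K=np.array(c['mtx']);
    u,v=np.meshgrid(np.arange(640),np.arange(480))
    uv=np.stack([u,v],-1).reshape(-1,1,2).astype(float)
    s=cv2.undistortPoints(uv,K,np.array([c['k1'],0,0,0.])).reshape(480,640,2)
    P=np.stack([s[...,0]*d,-s[...,1]*d,-d],-1)
    if n=='wrist': T=np.array(c['T_tool_cam']); return P@T[:3,:3].T+T[:3,3]
    return P@np.array(c['rotation']).T+np.array(c['origin'])
E
python3 - <<'E'
from h import *
for k,v in bot.get_obs().items(): print(k,np.round(v,4))
for n in ['scene','top']:
    save(n,n+'0'); c=bot.camera_model(n); print(n,c)
E
```

```text
t 0.0
q [-1.3971  0.4778  0.0224  1.5565 -0.0115  1.1093 -0.0831]
joint_vel [-0.0009 -0.0003 -0.0007  0.0009 -0.0026  0.0008  0.0022]
joint_torque [-6.00000e-04 -5.96460e+01  1.60770e+00 -2.81187e+01  1.25000e-02
  9.70000e-03 -0.00000e+00]
eef_pos [0.1876 0.6478 0.2303]
tool_rot [ 0.7001  0.0987  0.7001 -0.1   ]
contact_force [ 0.072   0.5452 -0.7575]
torque [ 0.0168  0.0351 -0.0003]
gripper_width 0.9997
scene {'mtx': array([[532.60685433,   0.        , 323.38402063],
       [  0.        , 532.60685433, 238.43036249],
       [  0.        ,   0.        ,   1.        ]]), 'k1': -0.09282722493168476, 'origin': array([ 1.31062152, -0.41133895,  1.52453394]), 'rotation': array([0.80374039, 0.23877249, 0.14932218, 0.52411064])}
top {'mtx': array([[586.91216691,   0.        , 321.16333404],
       [  0.        , 586.91216691, 238.66349023],
       [  0.        ,   0.        ,   1.        ]]), 'k1': -0.19000993298551186, 'origin': array([ 0.3349868 , -0.01917521,  1.67035125]), 'rotation': array([-0.70300115, -0.03658845,  0.04309434,  0.70893832])}
```

Rotation is a quaternion; I'll convert that.

```bash
sed -i "s/^from station import bot/from station import bot\nfrom scipy.spatial.transform import Rotation as R\ndef q2m(q): q=np.array(q); return R.from_quat([q[1],q[2],q[3],q[0]]).as_matrix()/; s/np.array(c\['rotation'\]).T/q2m(c['rotation']).T/" h.py; cat h.py|head -8
```

```text
import numpy as np,cv2
from station import bot
from scipy.spatial.transform import Rotation as R
def q2m(q): q=np.array(q); return R.from_quat([q[1],q[2],q[3],q[0]]).as_matrix()
def save(n,f):
    p,d=bot.read_camera(n); cv2.imwrite('pics/'+f+'.png',p[:,:,::-1]); np.save('pics/'+f+'.npy',d); return p,d
def pts(n,d,o=None):
    c=bot.camera_model(n);K=np.array(c['mtx']);
```

View pics/scene0.png

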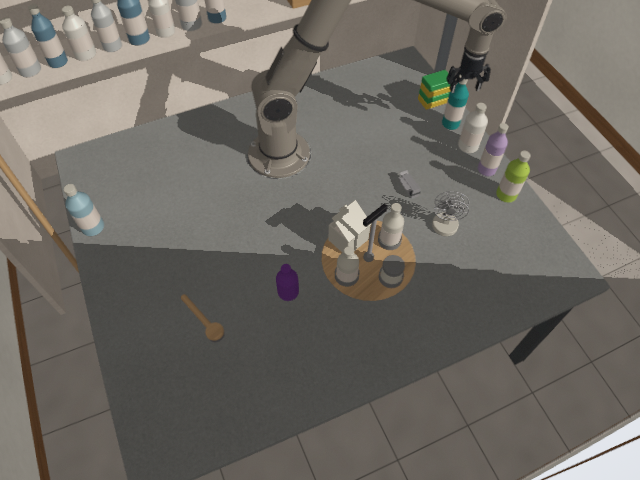

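View pics/top0.png

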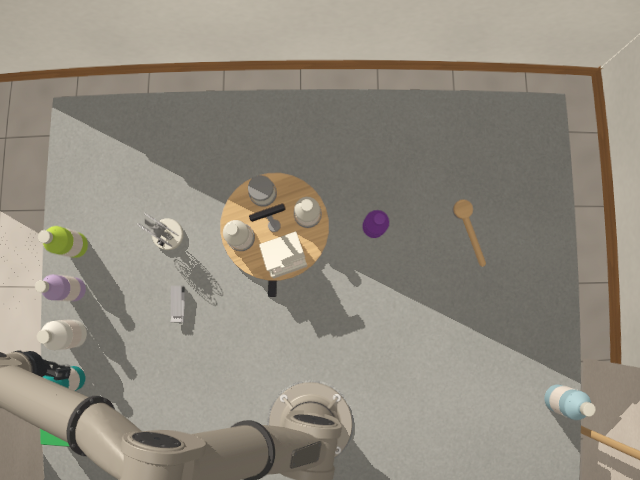

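The top view shows the tray centred near (274,226), the pointer at (272,288), the bar at (267,212), the tub lid at (283,254) and the jar at (262,190), opposite the pointer. The purple decoy is at (376,224).

```bash
cat >> h.py <<'E'
def ray(n,uv,z):
    c=bot.camera_model(n);K=np.array(c['mtx'])
    s=cv2.undistortPoints(np.array(uv,float).reshape(-1,1,2),K,np.array([c['k1'],0,0,0.])).reshape(-1,2)
    D=np.c_[s[:,0],-s[:,1],-np.ones(len(s))]@q2m(c['rotation']).T; o=np.array(c['origin'])
    return o+D*((z-o[2])/D[:,2])[:,None]
E
cat > meas.py <<'E'
from h import *
import sys
def circ(P):
    A=np.c_[2*P[:,:2],np.ones(len(P))]; s=np.linalg.lstsq(A,(P[:,:2]**2).sum(1),rcond=None)[0]
    return s[:2],np.sqrt(s[2]+s[:2]@s[:2])
def run(img,d):
    hsv=cv2.cvtColor(img,cv2.COLOR_RGB2HSV); P=pts('top',d)
    wood=((hsv[...,0]<22)&(hsv[...,1]>70)&(hsv[...,2]>60)).astype(np.uint8); wood[:160]=0;wood[300:]=0;wood[:,:205]=0;wood[:,340:]=0
    c=max(cv2.findContours(wood,cv2.RETR_EXTERNAL,cv2.CHAIN_APPROX_NONE)[0],key=cv2.contourArea)
    h=cv2.convexHull(c).reshape(-1,2)
    W=ray('top',h,.024)
    for _ in range(4):
        cc,r=circ(W); e=abs(np.hypot(*(W[:,:2]-cc).T)-r); W=W[e<max(.003,np.median(e)*1.5)]
    print('tray',cc,r,len(W))
    blk=(img.max(2)<45).astype(np.uint8)
    n,l,s,ce=cv2.connectedComponentsWithStats(blk)
    for i in range(1,n):
        x,y,w,hh,a=s[i]
        if a>40 and 205<x<340 and 165<y<310:
            q=np.argwhere(l==i)[:,::-1]; z=np.median(P[...,2][l==i]); zz=.278 if z>.15 else .008
            Wd=ray('top',q,zz)[:,:2]; m=Wd.mean(0); u,sv,vt=np.linalg.svd(Wd-m,full_matrices=False)
            pr=(Wd-m)@vt[0]
            print('blk',s[i],'z',z,'mean',m,'dir',vt[0],'ext',pr.min(),pr.max(),'minx',Wd[:,0].min())
    return P,cc
if __name__=='__main__':
    img,d=save('top',sys.argv[1]); np.set_printoptions(precision=4,suppress=True); P,cc=run(img,d)
    # jar: points z .09-.12 near rim radius
    r=np.hypot(P[...,0]-cc[0],P[...,1]-cc[1])
    for lo,hi in [(.10,.118),(.155,.185),(.19,.22),(.118,.20),(.24,.29)]:
        m=(P[...,2]>lo)&(P[...,2]<hi)&(r<.2)
        n,l,s,ce=cv2.connectedComponentsWithStats(m.astype(np.uint8))
        for i in range(1,n):
            if s[i][4]>15: print(lo,hi,s[i],np.array([P[l==i].mean(0),P[l==i].min(0),P[l==i].max(0)]).ravel())
E
python3 meas.py top1
python3 - <<'E'
import cv2
a=cv2.imread('pics/top0.png')[150:310,190:350]
cv2.imwrite('pics/crop0.png',cv2.resize(a,(600,600),interpolation=cv2.INTER_CUBIC))
E
```

```text
tray [0.5596 0.098 ] 0.1542448531418761 43
blk [250 208  35  13  72] z 0.2732198394055393 mean [0.5525 0.0955] dir [-0.3206  0.9472] ext -0.04144676523554418 0.04359615088729961 minx 0.5389486592883269
blk [268 282   8  15 102] z 0.007354642184890681 mean [0.3815 0.1059] dir [-0.9962  0.0871] ext -0.01993659838915029 0.020656068699829368 minx 0.36114586278203226
0.1 0.118 [248 175  25  25 491] [0.6541 0.1301 0.1079 0.6206 0.0974 0.1    0.6884 0.1637 0.1176]
0.1 0.118 [295 213  21   9  26] [ 0.5646  0.0088  0.1113  0.5585 -0.0183  0.1004  0.5827  0.0356  0.1178]
0.1 0.118 [236 230  14  17  28] [0.5085 0.1706 0.1096 0.4936 0.1589 0.1005 0.5371 0.194  0.1176]
0.1 0.118 [270 258  37  19  83] [0.4306 0.0544 0.1121 0.4124 0.0065 0.1015 0.4598 0.1028 0.1173]
0.155 0.185 [301 199  12  13 120] [ 0.5915  0.0031  0.1774  0.5775 -0.0109  0.1557  0.6076  0.0176  0.1848]
0.155 0.185 [224 221  20  21 140] [0.5219 0.188  0.1634 0.502  0.1693 0.155  0.5548 0.2193 0.1844]
0.155 0.185 [265 248  41  23 408] [0.4513 0.0597 0.1643 0.425  0.0082 0.155  0.4826 0.1117 0.1777]
0.19 0.22 [225 223  13  13 126] [0.5269 0.1921 0.2122 0.5121 0.1777 0.2009 0.5417 0.2081 0.2192]
0.118 0.2 [295 197  25  24 466] [ 0.5882  0.0026  0.1439  0.5605 -0.0292  0.118   0.6234  0.0351  0.1853]
0.118 0.2 [268 217   7   7  27] [0.5556 0.095  0.1557 0.5527 0.0909 0.1182 0.5615 0.1023 0.1981]
0.118 0.2 [223 220  26  27 416] [0.5217 0.1865 0.1513 0.4926 0.1591 0.1186 0.5602 0.2252 0.1893]
0.118 0.2 [ 260  232   46   39 1130] [0.4749 0.0685 0.1473 0.425  0.0082 0.118  0.5288 0.1282 0.1777]
0.24 0.29 [249 203  37  19 290] [0.5587 0.0971 0.2744 0.5385 0.0537 0.2454 0.5799 0.1407 0.2861]
```

View pics/crop0.png

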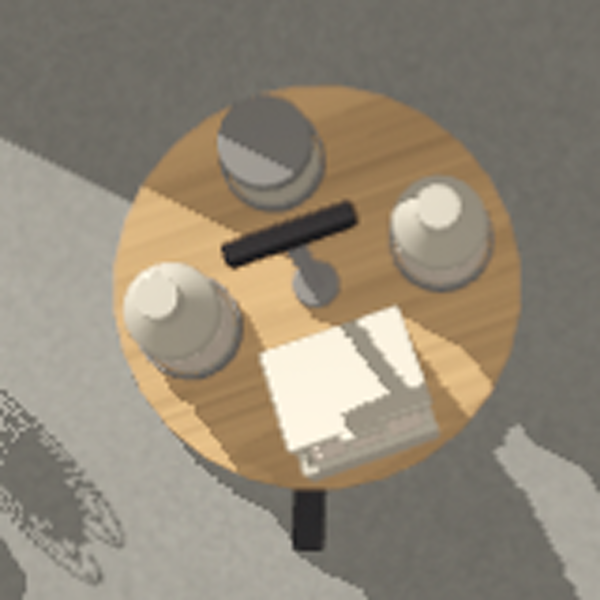

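```bash
cat > st.py <<'E'
from h import *
import sys
np.set_printoptions(precision=4,suppress=True)
o=bot.get_obs(); M=q2m(o['tool_rot']); print('t',o['t'],'pos',np.array(o['eef_pos']),'f',np.array(o['contact_force']),'tq',np.array(o['torque']),'w',o['gripper_width']); print('q',np.array(o['q']))
print('tool x',M[:,0],'y',M[:,1],'z',M[:,2],'yaw of y deg',np.degrees(np.arctan2(M[1,1],M[0,1])))
if len(sys.argv)>3:
    g=np.array([float(a) for a in sys.argv[1:4]]); print('tool units to goal',M.T@(g-o['eef_pos'])/.04)
E
python3 st.py 0.457 0.063 0.36
python3 - <<'E'
from h import *
d=np.load('pics/top1.npy'); P=pts('top',d)
m=(P[...,2]>.25)&(P[...,2]<.29)&(abs(P[...,0]-.56)<.06)&(abs(P[...,1]-.098)<.07)
W=ray('top',np.argwhere(m)[:,::-1],.278)[:,:2]
print(cv2.minAreaRect((W*1000).astype(np.float32)))
E
```

```text
t 0.15 pos [0.1876 0.6479 0.2305] f [-0.3795  0.1596  0.3562] tq [ 0.0118 -0.001  -0.0344] w 0.9968781249666792
q [-1.3971  0.4777  0.0224  1.5562 -0.0115  1.1093 -0.0831]
tool x [-0.0003 -0.0014 -1.    ] y [ 0.2781  0.9605 -0.0014] z [ 0.9605 -0.2781  0.0001] yaw of y deg 73.85250293549193
tool units to goal [ -3.2179 -12.1783  10.5359]
((558.1063842773438, 96.8742446899414), (18.528602600097656, 89.6784439086914), 18.16695213317871)
```

>>> step_arm([
  [-0.8,0,0,0,0,0],
  [-0.8,0,0,0,0,0],
  [-0.8,0,0,0,0,0],
  [-0.8,0,0,0,0,0],
  [0,-0.72,0.62,0,0,0],
  [0,-0.72,0.62,0,0,0],
  [0,-0.72,0.62,0,0,0],
  [0,-0.72,0.62,0,0,0],
], fingers=1, force=40)

```text
t: 1.15
eef_pos: [0.2514, 0.5088, 0.359]
tool_rot: [0.7, 0.099, 0.7, -0.1]
contact_force: [0.3, 0.5, -0.1]
gripper_width: 0.002
```

>>> step_arm([
  [0,-0.72,0.62,0,0,0],
  [0,-0.72,0.62,0,0,0],
  [0,-0.72,0.62,0,0,0],
  [0,-0.72,0.62,0,0,0],
  [0,-0.72,0.62,0,0,0],
  [0,-0.72,0.62,0,0,0],
  [0,-0.72,0.62,0,0,0],
  [0,-0.72,0.62,0,0,0],
])

```text
t: 2.15
eef_pos: [0.3777, 0.2323, 0.3592]
tool_rot: [0.7, 0.099, 0.7, -0.099]
contact_force: [0.1, 0.2, 0.0]
gripper_width: -0.002
```

```bash
python3 st.py 0.457 0.063 0.36
```

```text
t 2.15 pos [0.3777 0.2323 0.3592] f [0.1356 0.1753 0.0281] tq [ 0.0098 -0.0196 -0.0223] w -0.0020683175859845843
q [-0.9819 -0.0396  0.2827  1.9139  0.0114  1.2659  0.5861]
tool x [-0.0002  0.     -1.    ] y [ 0.2782  0.9605 -0.    ] z [ 0.9605 -0.2782 -0.0002] yaw of y deg 73.84985086476009
tool units to goal [-0.0213 -3.514   3.0814]
```

>>> step_arm([
  [0,-0.7,0.62,0,0,0],
  [0,-0.7,0.62,0,0,0],
  [0,-0.7,0.62,0,0,0],
  [0,-0.7,0.62,0,0,0],
  [0,-0.7,0.6,0,0,0],
  [0.8,0,0,0,0,0],
  [0.8,0,0,0,0,0],
  [0.8,0,0,0,0,0],
])

```text
t: 3.15
eef_pos: [0.4567, 0.0648, 0.2623]
tool_rot: [0.7, 0.099, 0.7, -0.099]
contact_force: [0.6, 0.3, 0.1]
gripper_width: -0.0
```

```bash
python3 st.py 0.457 0.063 0.119; python3 -c "
from h import *
save('scene','scene2')
a=cv2.imread('pics/scene2.png')[120:330,250:530];cv2.imwrite('pics/s2.png',cv2.resize(a,(800,600)))"
```

```text
t 3.15 pos [0.4567 0.0648 0.2623] f [0.5699 0.277  0.101 ] tq [-0.0206 -0.0147  0.0626] w -1.1519840066303763e-05
q [-0.768   0.0772  0.5279  2.0353 -0.0453  1.0399  1.0702]
tool x [ 0.0001  0.0003 -1.    ] y [0.2784 0.9605 0.0003] z [ 0.9605 -0.2784  0.    ] yaw of y deg 73.83696575456423
tool units to goal [ 3.5823 -0.0407  0.0204]
```

View pics/s2.png

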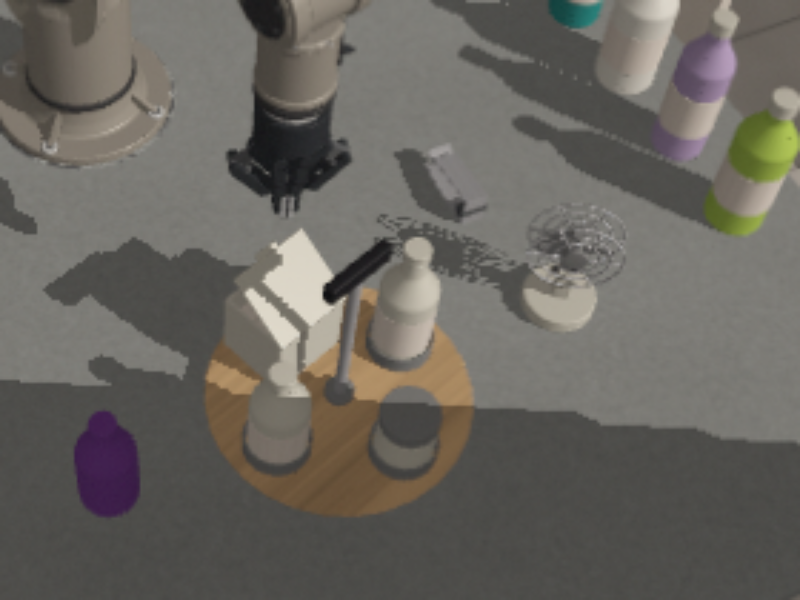

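The closed fingers at crop (287,205) sit above the tub lid, the lid is still open, and the containers are undisturbed. Descending.

>>> step_arm([
  [0.6,0,0,0,0,0],
  [0.6,0,0,0,0,0],
  [0.5,0,0,0,0,0],
  [0.3,0,0,0,0,0],
  [0.2,0,0,0,0,0],
  [0.2,0,0,0,0,0],
  [0.2,0,0,0,0,0],
  [0.2,0,0,0,0,0],
])

```text
t: 4.2
eef_pos: [0.4572, 0.065, 0.1511]
tool_rot: [0.7, 0.099, 0.7, -0.099]
contact_force: [0.2, 0.5, 1.3]
gripper_width: 0.002
```

>>> step_arm([
  [0.2,0,0,0,0,0],
  [0.2,0,0,0,0,0],
  [0.15,0,0,0,0,0],
  [0.15,0,0,0,0,0],
  [0,0,0,0,0,0],
  [0,0,0,0,0,0],
])

```text
t: 4.95
eef_pos: [0.457, 0.065, 0.1234]
tool_rot: [0.7, 0.099, 0.7, -0.099]
contact_force: [0.1, -0.1, -0.3]
gripper_width: -0.004
```

```bash
python3 st.py 0.457 0.063 0.119; python3 -c "
from h import *
save('scene','scene3')
a=cv2.imread('pics/scene3.png')[120:330,250:530];cv2.imwrite('pics/s3.png',cv2.resize(a,(800,600)))"
```

```text
t 4.95 pos [0.457  0.065  0.1234] f [ 0.1487 -0.0701 -0.2646] tq [ 0.008  -0.0152 -0.0371] w -0.003843827756811919
q [-0.6882  0.2998  0.4865  2.1772 -0.2137  0.7086  1.2319]
tool x [ 0.0003  0.0001 -1.    ] y [0.2781 0.9605 0.0001] z [ 0.9605 -0.2781  0.0003] yaw of y deg 73.85143132138114
tool units to goal [ 0.1091 -0.0471  0.0128]
```

View pics/s3.png

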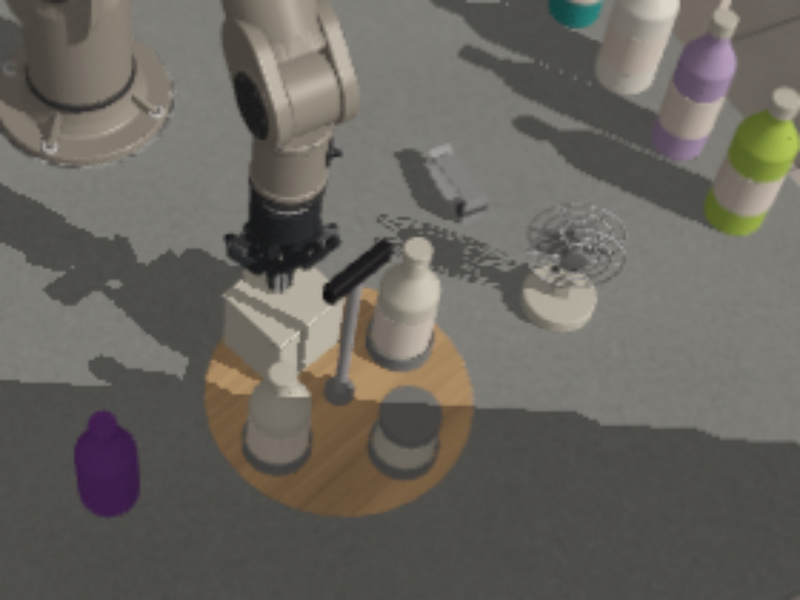

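The lid is almost shut; pressing the last few mm until the force rises.

>>> step_arm([
  [0.05,0,0,0,0,0],
  [0.05,0,0,0,0,0],
  [0.03,0,0,0,0,0],
  [0,0,0,0,0,0],
])

```text
t: 5.5
eef_pos: [0.4571, 0.0647, 0.1196]
tool_rot: [0.7, 0.1, 0.7, -0.099]
contact_force: [-7.0, -2.1, 23.4]
gripper_width: -0.002
```

>>> step_arm([
  [0,0,0,0,0,0],
  [-0.1,0,0,0,0,0],
  [-0.7,0,0,0,0,0],
  [-0.9,0,0,0,0,0],
  [-1,0,0,0,0,0],
  [-1,0,0,0,0,0],
  [-1,0,0,0,0,0],
  [-1,0,0,0,0,0],
], fingers=-1)

```text
t: 6.5
eef_pos: [0.4563, 0.0647, 0.3471]
tool_rot: [0.7, 0.099, 0.7, -0.099]
contact_force: [1.3, -0.5, 0.6]
gripper_width: 1.001
```

```bash
python3 st.py 0.558 0.097 0.35; python3 meas.py top4; python3 -c "
import cv2
a=cv2.imread('pics/top4.png')[150:310,190:350];cv2.imwrite('pics/t4.png',cv2.resize(a,(600,600)))"
```

```text
t 6.5 pos [0.4563 0.0647 0.3471] f [ 1.2511 -0.5281  0.6441] tq [-0.0129  0.0358 -0.0149] w 1.0012521216967514
q [-0.8076 -0.0107  0.5361  1.9132  0.0057  1.2383  1.0155]
tool x [-0.0007 -0.0001 -1.    ] y [ 0.2782  0.9605 -0.0003] z [ 0.9605 -0.2782 -0.0006] yaw of y deg 73.84871308258364
tool units to goal [-0.0739  1.4832  2.218 ]
tray [0.5599 0.098 ] 0.15420650738095146 41
0.1 0.118 [245 176  25  25 492] [0.6514 0.1378 0.108  0.6181 0.1053 0.1003 0.6858 0.172  0.1179]
0.1 0.118 [302 216  11   4  17] [ 0.5683  0.0025  0.1117  0.5658 -0.0103  0.1016  0.5722  0.0166  0.1176]
0.155 0.185 [300 196  12  14 118] [ 0.5991  0.0057  0.177   0.5844 -0.0084  0.1554  0.6157  0.0202  0.1845]
0.155 0.185 [225 233  13  12  58] [0.5052 0.1985 0.1623 0.4941 0.1838 0.1551 0.5231 0.217  0.1812]
0.19 0.22 [226 226  11  13  95] [0.5188 0.1925 0.2124 0.5049 0.1806 0.1964 0.5347 0.2054 0.2189]
0.118 0.2 [294 194  25  25 467] [ 0.5958  0.0055  0.1438  0.5661 -0.0266  0.1185  0.6316  0.0377  0.1856]
0.118 0.2 [224 223  16  26 162] [0.5069 0.202  0.1524 0.4859 0.1821 0.1204 0.5507 0.2218 0.1994]
0.118 0.2 [299 242   6   7  19] [0.4927 0.0193 0.1215 0.4859 0.0115 0.1183 0.5018 0.0248 0.1254]
```

View pics/t4.png

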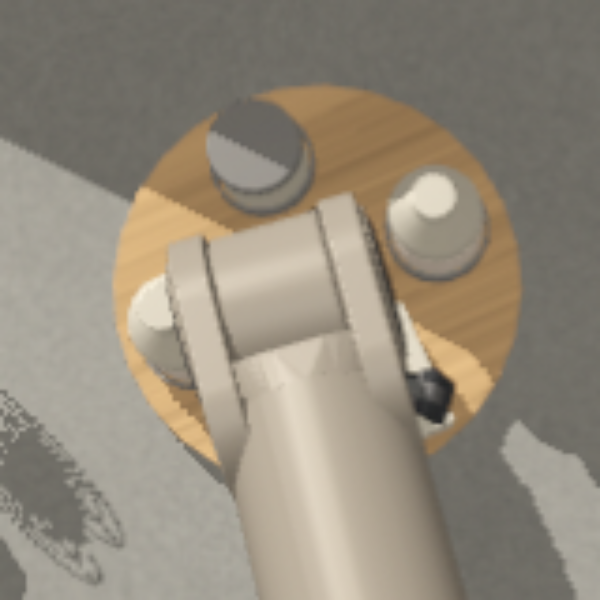

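```bash
python3 -c "
from h import *
p,d=save('scene','scene5')
a=p[120:330,250:530,::-1];cv2.imwrite('pics/s5.png',cv2.resize(a,(800,600)))
P=pts('scene',d)
g=(p.min(2)>120)
r=np.hypot(P[...,0]-.559,P[...,1]-.0975)
m=g&(P[...,2]>.11)&(P[...,2]<.2)&(r>.03)&(r<.16)&(P[...,0]<.54)&(P[...,1]<.125)
Q=P[m];print(len(Q))
top=Q[(Q[:,2]>.113)&(Q[:,2]<.13)]
A=np.c_[top[:,:2],np.ones(len(top))];print(len(top),np.linalg.lstsq(A,top[:,2],rcond=None)[0],top[:,2].mean(),Q.max(0))
"
```

```text
677
642 [ 0.0103781 -0.0042817  0.1144056] 0.1190518075848347 [0.53756533 0.11368836 0.12991708]
```

View pics/s5.png

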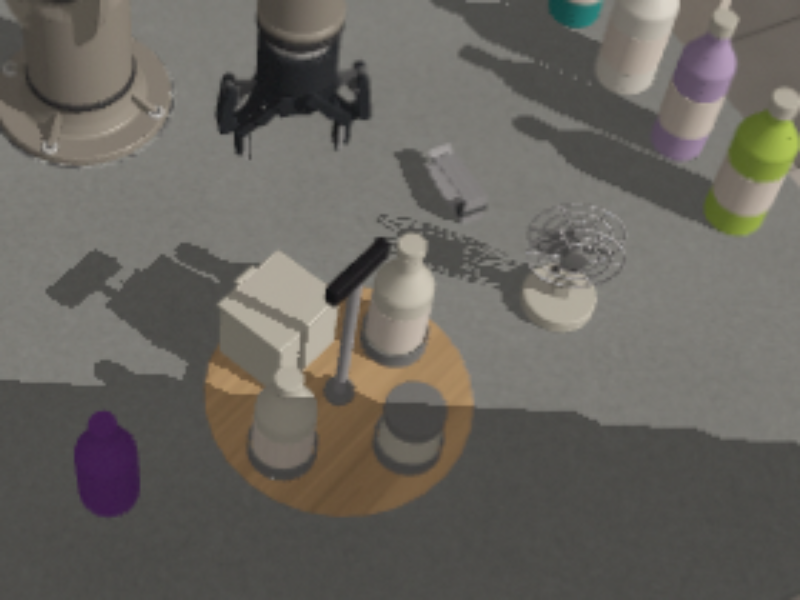

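Lid is measured flat at 0.119 m, so it is shut; pressing turned the caddy only about +5°. Next I go over the bar and align.

>>> step_arm([
  [0,0.5,0.745,0,0,0],
  [0,0.5,0.745,0,0,0],
  [0,0.5,0.745,0,0,0],
  [0,0,0,0.028,0,0],
  [0,0,0,0.028,0,0],
  [0,0,0,0.028,0,0],
  [0,0,0,0.028,0,0],
  [0,0,0,0.028,0,0],
])

```text
t: 7.6
eef_pos: [0.5588, 0.0975, 0.3449]
tool_rot: [0.59, 0.389, 0.59, -0.39]
contact_force: [-0.7, -0.4, 0.0]
gripper_width: 1.001
```

```bash
python3 st.py 0.5588 0.0975 0.246; python3 - <<'E'
from h import *
o=bot.get_obs();p,d=save('wrist','w6');M=q2m(o['tool_rot'])
P=pts('wrist',d)@M.T+o['eef_pos']
m=(P[...,2]>.245)&(P[...,2]<.3)&(d>0)&(p.max(2)<80)&(np.hypot(P[...,0]-.559,P[...,1]-.0975)<.07)
W=P[m];print(len(W),np.median(W[:,2]));
print(cv2.minAreaRect((W[W[:,2]>.27][:,:2]*1000).astype(np.float32)))
E
```

```text
t 7.6 pos [0.5588 0.0975 0.3449] f [-0.6814 -0.3618  0.0234] tq [-0.0119  0.0093 -0.0168] w 1.0013647993148274
q [-0.8653  0.2428  0.718   1.7047 -0.1665  1.2585  0.2932]
tool x [-0.0018 -0.0008 -1.    ] y [ 0.9197  0.3925 -0.0019] z [ 0.3925 -0.9198 -0.    ] yaw of y deg 23.110425060588504
tool units to goal [2.4726 0.0044 0.0005]
3639 0.2778297279545844
((558.7398071289062, 99.60087585449219), (15.86137866973877, 88.18527221679688), 23.675716400146484)
```

View pics/w6.png

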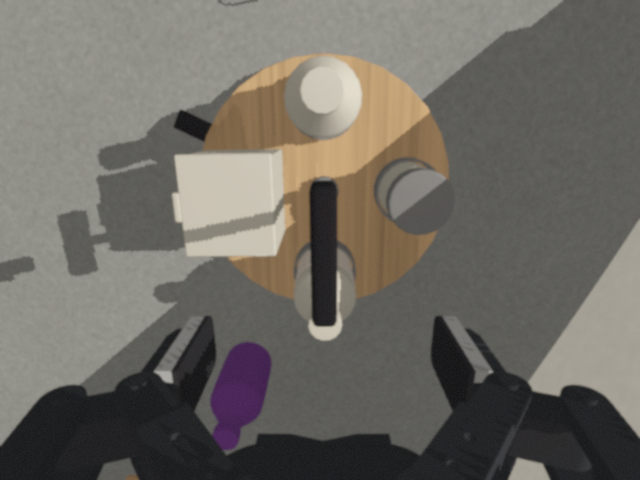

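The wrist view shows the bar upright at column 323 between the fingers, the lid flat shut, the jar at (415,197). Descend and grip.

>>> step_arm([
  [0.5,0,0,-0.0015,0,0],
  [0.5,0,0,0,0,0],
  [0.5,0,0,0,0,0],
  [0.5,0,0,0,0,0],
  [0.45,0,0,0,0,0],
  [0,0,0,0,0,0],
])

```text
t: 8.4
eef_pos: [0.5583, 0.0975, 0.2464]
tool_rot: [0.593, 0.384, 0.594, -0.386]
contact_force: [0.4, -0.2, 0.8]
gripper_width: 0.999
```

>>> step_arm([
  [0,0,0,0,0,0],
  [0,0,0,0,0,0],
  [0,0,0,0,0,0],
  [0,0,0,0,0,0],
  [0,0,0,0,0,0],
  [0,0,0,0,0,0],
], fingers=1, force=40)

```text
t: 9.15
eef_pos: [0.559, 0.0975, 0.2485]
tool_rot: [0.593, 0.385, 0.593, -0.385]
contact_force: [-4.3, -1.1, 6.9]
gripper_width: 0.179
```

```bash
python3 st.py 0.5588 0.0975 0.246
```

```text
t 9.15 pos [0.559  0.0975 0.2485] f [-4.2993 -1.1418  6.9023] tq [-0.1522  0.7436  0.0031] w 0.17851636994690656
q [-0.8231  0.3311  0.6849  1.8321 -0.2381  1.0624  0.3711]
tool x [-0.0009  0.0003 -1.    ] y [ 0.9136  0.4066 -0.0007] z [ 0.4066 -0.9136 -0.0007] yaw of y deg 23.989762163388928
tool units to goal [ 0.0634 -0.0048 -0.0012]
```

Gripped. Turning anticlockwise in gentle increments.

>>> step_arm([
  [0,0,0,-0.003,0,0],
  [0,0,0,-0.006,0,0],
  [0,0,0,-0.009,0,0],
  [0,0,0,-0.012,0,0],
  [0,0,0,-0.012,0,0],
  [0,0,0,-0.012,0,0],
  [0,0,0,-0.012,0,0],
  [0,0,0,-0.012,0,0],
])

```text
t: 10.15
eef_pos: [0.5594, 0.0978, 0.2485]
tool_rot: [0.669, 0.229, 0.669, -0.229]
contact_force: [-2.4, 0.6, 3.8]
gripper_width: 0.175
```

>>> step_arm([
  [0,0,0,-0.013,0,0],
  [0,0,0,-0.014,0,0],
  [0,0,0,-0.014,0,0],
  [0,0,0,-0.014,0,0],
  [0,0,0,-0.014,0,0],
  [0,0,0,-0.014,0,0],
  [0,0,0,-0.014,0,0],
  [0,0,0,-0.014,0,0],
])

```text
t: 11.15
eef_pos: [0.5597, 0.0986, 0.2485]
tool_rot: [0.707, -0.013, 0.707, 0.014]
contact_force: [-1.7, 1.5, 2.5]
gripper_width: 0.182
```

>>> step_arm([
  [0,0,0,-0.014,0,0],
  [0,0,0,-0.014,0,0],
  [0,0,0,-0.012,0,0],
  [0,0,0,-0.009,0,0],
  [0,0,0,-0.006,0,0],
  [0,0,0,-0.003,0,0],
  [0,0,0,0,0,0],
])

```text
t: 12.02
eef_pos: [0.5596, 0.0989, 0.2485]
tool_rot: [0.693, -0.14, 0.693, 0.141]
contact_force: [-1.8, 5.5, 4.8]
gripper_width: 0.183
```

```bash
python3 st.py 0.5588 0.0975 0.246;  python3 meas.py top7; python3 -c "
import cv2
a=cv2.imread('pics/top7.png')[150:310,190:350];cv2.imwrite('pics/t7.png',cv2.resize(a,(600,600)))"
```

```text
t 12.025 pos [0.5596 0.0989 0.2485] f [-1.8309  5.5007  4.8105] tq [0.8967 0.3717 0.0848] w 0.18323830880907693
q [-0.5856  0.2929  0.3732  1.8172 -0.123   1.0529  1.806 ]
tool x [ 0.0006  0.0015 -1.    ] y [-0.3904  0.9206  0.0012] z [0.9206 0.3904 0.0012] yaw of y deg 112.98126189421465
tool units to goal [ 0.0628 -0.0254 -0.032 ]
tray [0.5141 0.0522] 0.09900005818450887 9
0.1 0.118 [286 191  39  38 363] [ 0.5933  0.002   0.1154  0.5414 -0.0429  0.1004  0.6405  0.0592  0.118 ]
0.1 0.118 [290 192   9   5  17] [0.6348 0.04   0.1152 0.6268 0.027  0.1083 0.6394 0.0485 0.1179]
0.1 0.118 [225 225  11  24 173] [0.5186 0.2095 0.1083 0.4886 0.1961 0.1001 0.5513 0.2253 0.1167]
0.155 0.185 [286 245  11  20  84] [0.4666 0.0437 0.1616 0.4412 0.0316 0.155  0.4906 0.0572 0.1755]
0.19 0.22 [286 246   5  12  42] [0.4685 0.0498 0.2123 0.4546 0.0445 0.1983 0.4825 0.0549 0.217 ]
0.118 0.2 [287 183  42  48 776] [ 0.5959  0.0043  0.1212  0.5341 -0.053   0.118   0.6609  0.0564  0.1303]
0.118 0.2 [285 242  14  26 208] [0.4669 0.0411 0.1519 0.4352 0.0267 0.1184 0.5003 0.0606 0.1983]
```

View pics/t7.png

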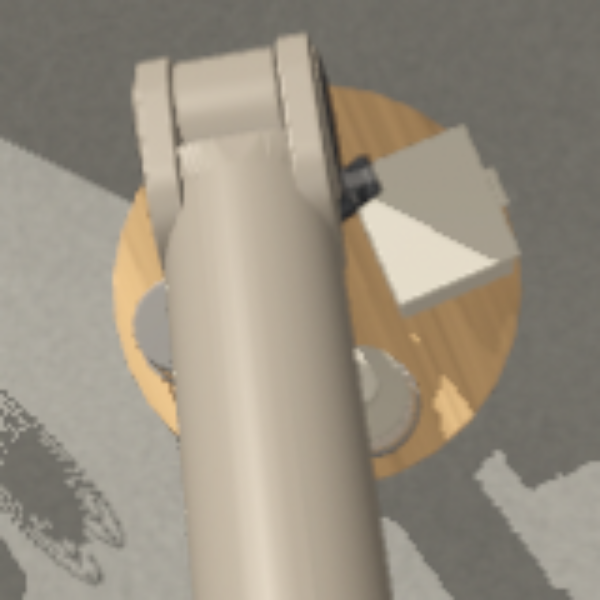

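The tub is now at upper right (440,215), and the jar at left (155,325). Release, lift and swing the hand back half a turn for the second stretch.

>>> step_arm([
  [0,0,0,0,0,0],
  [0,0,0,0,0,0],
  [0,0,0,0,0,0],
  [0,0,0,0,0,0],
  [-0.5,0,0,0,0,0],
  [-0.7,0,0,0,0,0],
  [-0.7,0,0,0,0,0],
  [-0.6,0,0,0,0,0],
], fingers=-1)

```text
t: 13.08
eef_pos: [0.5595, 0.0975, 0.3492]
tool_rot: [0.693, -0.14, 0.693, 0.14]
contact_force: [-0.7, -0.1, -0.2]
gripper_width: 1.001
```

>>> step_arm([
  [0,0,0,0.025,0,0],
  [0,0,0,0.025,0,0],
  [0,0,0,0.025,0,0],
  [0,0,0,0.025,0,0],
  [0,0,0,0.025,0,0],
  [0,0,0,0.025,0,0],
  [0,0,0,0.025,0,0],
  [0,0,0,0.025,0,0],
])

```text
t: 14.08
eef_pos: [0.5594, 0.0976, 0.348]
tool_rot: [0.642, 0.295, 0.642, -0.295]
contact_force: [-0.2, -0.8, -0.5]
gripper_width: 0.998
```

>>> step_arm([
  [0,0,0,0.025,0,0],
  [0,0,0,0.025,0,0],
  [0,0,0,0.025,0,0],
  [0,0,0,0.025,0,0],
  [0,0,0,0.025,0,0],
  [0,0,0,0.025,0,0],
  [0,0,0,0.025,0,0],
  [0,0,0,0.025,0,0],
])

```text
t: 15.08
eef_pos: [0.5594, 0.0976, 0.3481]
tool_rot: [-0.346, -0.617, -0.346, 0.617]
contact_force: [0.5, 0.2, 0.5]
gripper_width: 0.998
```

>>> step_arm([
  [0,0,0,0.025,0,0],
  [0,0,0,0.025,0,0],
  [0,0,0,0.025,0,0],
  [0,0,0,0.025,0,0],
  [0,0,0,0,0,0],
])

```text
t: 15.7
eef_pos: [0.5594, 0.0977, 0.348]
tool_rot: [-0.141, -0.693, -0.141, 0.693]
contact_force: [-0.3, -0.2, -0.2]
gripper_width: 1.0
```

```bash
python3 st.py 0.559 0.0983 0.246; python3 - <<'E'
from h import *
o=bot.get_obs();p,d=save('wrist','w8');M=q2m(o['tool_rot'])
P=pts('wrist',d)@M.T+o['eef_pos']; np.save('pics/w8P.npy',P)
m=(P[...,2]>.245)&(P[...,2]<.3)&(d>0)&(p.max(2)<80)&(np.hypot(P[...,0]-.559,P[...,1]-.0975)<.07)
W=P[m];print(len(W),np.median(W[:,2]));
print(cv2.minAreaRect((W[W[:,2]>.27][:,:2]*1000).astype(np.float32)))
E
```

```text
t 15.7 pos [0.5594 0.0977 0.348 ] f [-0.2728 -0.2061 -0.2498] tq [ 0.0534 -0.0091 -0.001 ] w 1.0004076367982766
q [-0.9904  0.2716  0.8893  1.7061 -0.2196  1.2689 -1.2225]
tool x [-0.0001 -0.0003 -1.    ] y [ 0.3907 -0.9205  0.0003] z [-0.9205 -0.3907  0.0002] yaw of y deg -67.00233995554561
tool units to goal [ 2.5503 -0.0173  0.0021]
3502 0.2778346915735947
((559.9824829101562, 98.60397338867188), (88.76978302001953, 15.193933486938477), 23.058883666992188)
```

View pics/w8.png

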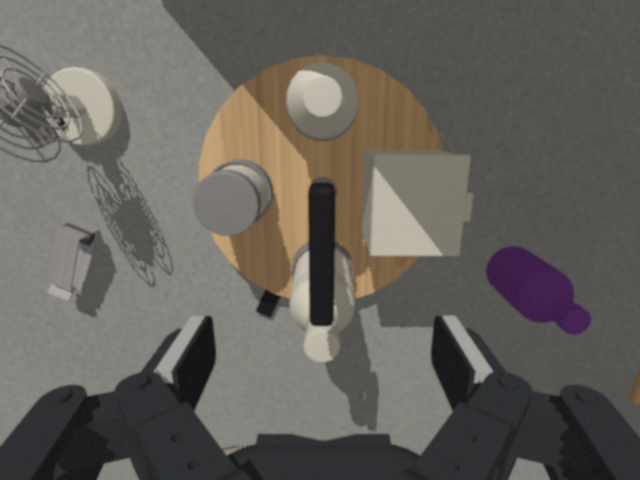

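The bar is upright at column 320, the jar at (228,200), the pointer tip at (268,303). Measuring pointer, tray and jar angles from this view.

```bash
python3 - <<'E'
from h import *
p=cv2.imread('pics/w8.png');P=np.load('pics/w8P.npy');np.set_printoptions(precision=4,suppress=True)
m=(p.max(2)<50); m[:280]=0;m[325:]=0;m[:,:245]=0;m[:,290:]=0
m&=P[...,2]<.02
W=P[m];print('ptr',len(W),W.mean(0),cv2.minAreaRect((W[:,:2]*1000).astype(np.float32)))
hsv=cv2.cvtColor(p,cv2.COLOR_BGR2HSV)
w=(abs(P[...,2]-.024)<.004)&(hsv[...,0]<22)&(hsv[...,1]>70)
h=cv2.convexHull((P[w][:,:2]).astype(np.float32)).reshape(-1,2)
print('tray',cv2.minEnclosingCircle(h))
j=(abs(P[...,2]-.109)<.004);j[:,300:]=0
n,l,s,c=cv2.connectedComponentsWithStats(j.astype(np.uint8));i=1+np.argmax(s[1:,4])
J=P[l==i];print('jar',J.mean(0),cv2.minEnclosingCircle(J[:,:2].astype(np.float32)))
for C in [(.5595,.098),(.559,.0985),(.560,.0985)]:
  a=np.degrees(np.arctan2(W.mean(0)[1]-C[1],W.mean(0)[0]-C[0]));b=np.degrees(np.arctan2(J.mean(0)[1]-C[1],J.mean(0)[0]-C[0]));print(C,a,b,a-b)
E
```

```text
ptr 338 [0.3792 0.1062 0.0083] ((378.52191162109375, 106.20023345947266), (22.693973541259766, 35.409854888916016), 87.14349365234375)
tray ((0.5187593698501587, -0.12491441518068314), 0.3806914985179901)
jar [0.5218 0.1902 0.109 ] ((0.5206971168518066, 0.19044052064418793), 0.03462395444512367)
(0.5595, 0.098) 177.40934717987145 112.21313062912704 65.19621655074441
(0.559, 0.0985) 177.56114055619543 112.05455688267402 65.5065836735214
(0.56, 0.0985) 177.5746104507983 112.58916369108461 64.9854467597137
```

>>> step_arm([
  [0.5,-0.015,0,0,0,0],
  [0.5,0,0,0,0,0],
  [0.5,0,0,0,0,0],
  [0.5,0,0,0,0,0],
  [0.5,0,0,0,0,0],
  [0,0,0,0,0,0],
])

```text
t: 16.5
eef_pos: [0.5582, 0.0981, 0.2469]
tool_rot: [-0.141, -0.692, -0.141, 0.694]
contact_force: [-0.5, 0.0, -0.5]
gripper_width: 1.005
```

>>> step_arm([
  [0,0,0,0,0,0],
  [0,0,0,0,0,0],
  [0,0,0,0,0,0],
  [0,0,0,0,0,0],
  [0,0,0,0,0,0],
  [0,0,0,0,0,0],
], fingers=1, force=40)

```text
t: 17.25
eef_pos: [0.5592, 0.0988, 0.2486]
tool_rot: [0.14, 0.693, 0.141, -0.693]
contact_force: [-2.7, 2.1, 5.1]
gripper_width: 0.182
```

>>> step_arm([
  [0,0,0,-0.003,0,0],
  [0,0,0,-0.006,0,0],
  [0,0,0,-0.009,0,0],
  [0,0,0,-0.012,0,0],
  [0,0,0,-0.012,0,0],
  [0,0,0,-0.012,0,0],
  [0,0,0,-0.012,0,0],
  [0,0,0,-0.012,0,0],
])

```text
t: 18.25
eef_pos: [0.559, 0.0991, 0.2486]
tool_rot: [0.305, 0.638, 0.306, -0.638]
contact_force: [-2.7, 2.7, 5.1]
gripper_width: 0.178
```

>>> step_arm([
  [0,0,0,-0.014,0,0],
  [0,0,0,-0.014,0,0],
  [0,0,0,-0.014,0,0],
  [0,0,0,-0.014,0,0],
  [0,0,0,-0.014,0,0],
  [0,0,0,-0.014,0,0],
  [0,0,0,-0.01,0,0],
  [0,0,0,-0.008,0,0],
])

```text
t: 19.25
eef_pos: [0.5586, 0.0992, 0.2485]
tool_rot: [0.49, 0.509, 0.491, -0.509]
contact_force: [-4.1, 2.0, 6.6]
gripper_width: 0.183
```

```bash
python3 st.py 0.559 0.0983 0.246
```

```text
t 19.25 pos [0.5586 0.0992 0.2485] f [-4.1039  1.9571  6.6491] tq [ 0.4378  0.9268 -0.0438] w 0.18326183395293483
q [-0.7487  0.3139  0.5819  1.8279 -0.198   1.0583 -0.1288]
tool x [-0.0012  0.0015 -1.    ] y [ 0.9993 -0.0374 -0.0013] z [-0.0374 -0.9993 -0.0015] yaw of y deg -2.143757685133046
tool units to goal [0.0635 0.0114 0.0218]
```

>>> step_arm([
  [0,0,0,0,0,0],
  [0,0,0,0,0,0],
])

```text
t: 19.5
eef_pos: [0.5586, 0.0992, 0.2486]
tool_rot: [0.489, 0.51, 0.491, -0.51]
contact_force: [-5.2, 3.1, 6.0]
gripper_width: 0.182
```

```bash
python3 st.py; python3 - <<'E'
from h import *
np.set_printoptions(precision=4,suppress=True)
o=bot.get_obs();p,d=save('wrist','w9');M=q2m(o['tool_rot'])
P=pts('wrist',d)@M.T+o['eef_pos']
r=np.hypot(P[...,0]-.5592,P[...,1]-.0985)
n,l,s,c=cv2.connectedComponentsWithStats(((abs(P[...,2]-.109)<.004)&(r<.17)&(r>.05)).astype(np.uint8))
for i in range(1,n):
    if s[i,4]>150: print('z109',s[i],P[l==i].mean(0))
n,l,s,c=cv2.connectedComponentsWithStats(((P[...,2]>.002)&(P[...,2]<.016)&(p.max(2)<60)&(r<.22)).astype(np.uint8))
for i in range(1,n):
    if s[i,4]>50: print('ptr?',s[i],P[l==i].mean(0))
p2,d2=save('scene','scene9');cv2.imwrite('pics/s9.png',cv2.resize(p2[120:330,250:530,::-1],(800,600)))
p2,d2=save('top','top9');P=pts('top',d2)
m=(abs(P[...,2]-.109)<.004)&(np.hypot(P[...,0]-.559,P[...,1]-.0985)<.15)&(P[...,0]<.5);print('top jar',m.sum(),P[m].mean(0) if m.any() else 0)
E
```

```text
t 19.5 pos [0.5586 0.0992 0.2486] f [-5.233   3.0768  6.0075] tq [0.4102 0.9561 0.0204] w 0.18189296102487687
q [-0.749   0.3139  0.5822  1.8279 -0.198   1.0583 -0.1303]
tool x [-0.0012  0.0015 -1.    ] y [ 0.9992 -0.0389 -0.0013] z [-0.0389 -0.9992 -0.0014] yaw of y deg -2.2317213558987246
z109 [ 153  188   88   84 5732] [0.4604 0.104  0.1091]
ptr? [132 193  36  23 571] [0.3754 0.108  0.0083]
top jar 23 [0.464  0.0715 0.108 ]
```

View pics/s9.png

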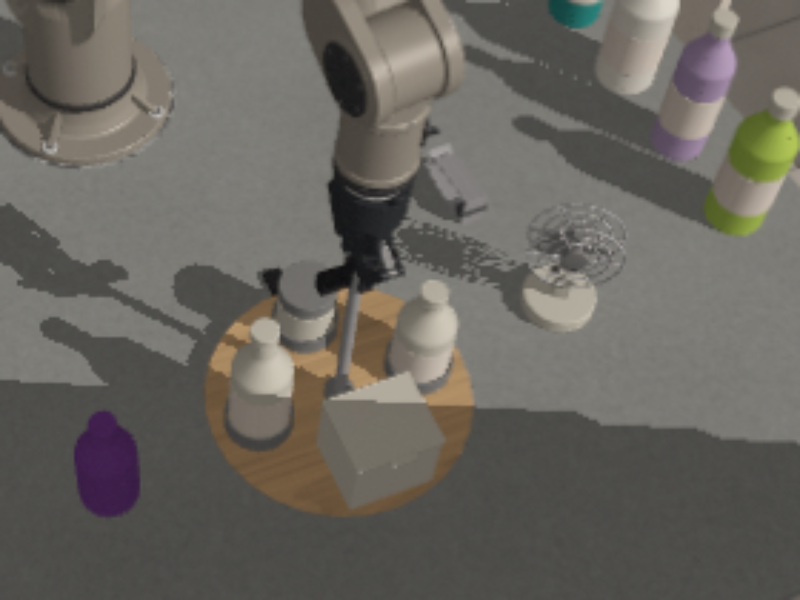

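View pics/w9.png

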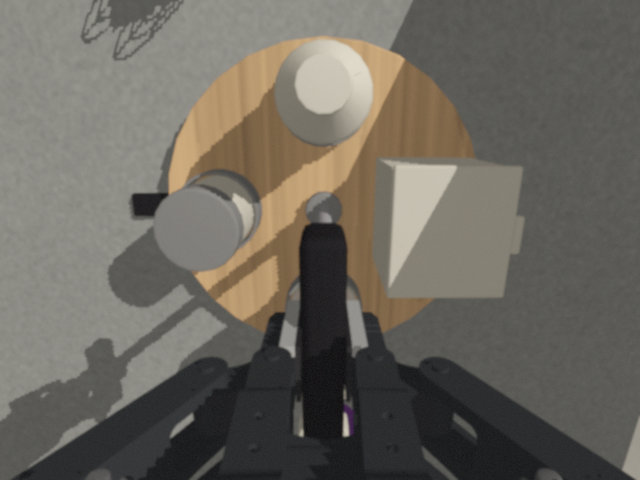

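The jar at (200,230) lines up radially with the pointer tongue at (150,204). The measured offset from the tongue's line is under 1 mm. The lid is flat, everything is upright and the bar is held.

```bash
python3 -c "
from station import bot
print(bot.hand_in()); o=bot.get_obs(); print(o['t'],o['gripper_width'])"
```

```text
the job is handed in; nothing more can be done
None
the job is handed in; nothing more can be done
```

The job is handed in, at about 20 s of the 58 s allowed. The tablet tub's lid is shut, and the squat jar stands over the pointer tongue with the gripper still holding the bar. The hand-in gives no verdict, so what follows rests on my own checks.

- **Lid:** I pressed it with closed fingers until the force reached about 23 N. A plane fit then put its top flat at 119 mm. Pressing turned the caddy by about 5°, well under the 0.35 rad limit.
- **Turning:** I gripped the bar and turned the caddy about 89° anticlockwise. Then I let go, swung the hand back half a turn to stay within the last joint's range, gripped again and turned about 65° more.
- **Final position:** in the last wrist view, the jar is about 99 mm from the turning axis and within about 1 mm of the tongue's centre line. By eye in the last pictures the lid is shut, all three containers are upright, and the fan and wringer clip look unmoved. The brush was outside the close-ups I viewed, but the arm never went near it.
- **Grip:** the fingers closed on the bar at a 40 N setting and stopped at about 15.5 mm on the 16 mm bar. The actual finger force was not measured directly.
- **Checks that failed or disagreed:** in the later pictures, the automatic tray-circle fits failed because the arm or shadows got in the way. The top camera could not see the jar in the final pose. I relied on the wrist camera and the earlier axis estimate instead. Axis estimates agreed to within about 1–2 mm.

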